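# Lock up the heavy sample can

### The arm

A 7-joint arm with a two-finger parallel gripper is mounted at the origin on a cart in front of the work surface, level with it; the furniture and walls round the work are solid. World frame = base frame: x ahead of the robot, y to its left, z up, the work surface at z = 0. Lengths are in mm, angles in rad, forces in N, time in s.
With the tool pointing down it reaches from about 400 to 875 mm from the base axis. Payload 6.5 kg.
Tool frame: the origin (TCP) lies midway between the tips of the shut fingers; the grasp point (between the pads) lies 19 mm behind it; z points along the fingers, y is the line along which they close (so a half turn about z gives the same grasp; the last joint's range is limited). The gripper opens to 85 mm and grips with 20 to 120 N. Pads are 22 mm wide; open, the fingers measure 114 mm over their backs; the gripper's body (76 mm by 85 mm) begins 54 mm behind the grasp point. The pads swing forward as they close: fully open they stand 13 mm farther back than shut.
Start: joints at [-1.4, 0.536, -0.004, 1.538, 0.003, 1.067, -0.071], TCP at [152.481, 631.854, 231.29] pointing down, gripper open.
Joint ranges: [-2.7, 2.7], [-0.37, 2.16], [-1.27, 1.26], [0.24, 2.4], [-1.31, 4.45], [0.19, 1.91], [-2.76, 2.76]. Speed limits (rad/s): [2.39, 2.39, 3.14, 3.14, 3.14, 3.14, 3.14].

### API

Orientations are given as a unit quaternion [w, x, y, z].
In Python, from rig import manip, vision gives the robot as it stands.
- The arm moves only by the tool servo_tool, never from a script. Its arguments are lists of equal length, an entry for each row: "claw": the finger opening in mm, from 0 to 85.4; "delta_pos": the shift along the tool's x, y, z in mm, a list of three; "turn": the turn about the tool's z in rad. A call has 1 to 5 rows; each row shifts and turns the commanded pose from where the row before left it, along the tool's axes as they then stand; what a row does not reach is not made up. A row lasts 1/12 s, in which the tool goes at most 41.7 mm and 7.16 degrees, less where a joint would pass 70% of its speed; a pose out of reach is approached as far as the arm can. A call with a gripper value outside its range is refused whole. The fingers move at their own pace and stop on an object; "force" is the grip in N (left out, the last holds). Time passes only in rows, so rows that do not move let the fingers close. It gives the time, the measured TCP pose, the force, the opening and the grip force at its end, in the units of the state.
- manip.sense(): the state, without advancing time (a new reading comes with each control period).
- vision.grab_frame(name): name is "side" or "top"; returns the picture (384x512x3 uint8, red, green, blue); there is no depth.
- vision.camera_model(name): a dict with "mtx" (3x3 intrinsics, pixels), "k1" (the pictures are not rectified: a ray, as slopes to the right and down, at radius r is drawn at 1 + k1 r^2 times it, then the intrinsics apply), "T" (4x4, takes a point from camera to world coordinates). Camera axes: x right, y up, looking along -z (the intrinsics and any distortion apply to the point x, -y, -z); pixel columns grow to the right and rows downward; lengths in mm; the calibration is good to about 2 mm. A picture is of the moment at which its call begins. camera_model takes no time and is no camera call.
- manip.job_done(): hands the job in; it is judged then, once.
The state is a dict: "clock": time; "joints": joint angles; "joint_vel": joint speeds; "tau": joint torques, N m; "eef_pos": TCP position; "eef_rot": TCP orientation; "force": force on the tool from outside, world axes, zero at the start; "wrist_torque": the same for the moment, N m; "opening": opening from 0.0 (shut) to 1.0 (fully open); "gripper_force": force on a finger pad.
Only numpy, scipy, OpenCV 4.12 (cv2) and the standard library are available. Lean on these libraries where they do the work, as an engineer would, in place of code of your own. Each camera call takes 0.05 s, during which the arm holds its last target. There are 200 camera calls.

### The job

Two closed sample cans look alike, but one holds a solid soil core and is clearly heavier: find out which by lifting them. Set the heavier can upright in the round recess of the lockable cradle, then swing the cradle's locking bar shut over it until it meets its stop, so that the padlock holes of bar and hasp line up. Set the cans down rather than dropping them, leave the lighter can standing upright on the table away from the cradle, and do not shift the tape measure, wood block or tape roll.

Things in the scene. Friction and masses are not known exactly. Their poses are not given: they have to be found in the camera images.
- can_a: one of two identical round aluminium cans with closed steel lids, 54 mm in diameter (lid 55.6 mm), 80 mm tall, standing on the table; origin at the centre of its underside, z up its axis. One can weighs 0.35 to 0.45 kg, the other 0.12 to 0.14 kg; which is which changes and cannot be seen. Grip round the upper part, any direction; 25 N is ample
- can_b: the other can: same shape, size and frame as can_a; may be the heavy or the light one. Each can's content is a loose core that may shift inside, 2 mm sideways and up to 12 mm along the axis
- cradle: fixed cradle: grey base plate 120 (x) x 250 (y) x 8 mm, on it a dark block 95 x 95 mm, top 20 mm above the table, with a central round recess 67 mm wide, 12 mm deep. Pivot post 94 mm high 95 mm from the recess centre on its +y side; hasp post with stop lug (top 109 mm above the table) 83 to 119 mm from it on its -y side. Origin under the base's middle, on the table; z up
- cradle_seat (a point): centre of the recess floor, 8 mm above the table; a seated can's underside centre lies here (the recess leaves 6 mm all round; its rim is bevelled 4 mm)
- bar_pivot (a point): point on the vertical hinge axis of the locking bar, 100 mm above the table, 95 mm from the recess centre in the cradle's +y direction
- bar_knob (a point): middle of the upright black round grip on the locking bar, 129 mm above the table, 95 mm from the hinge axis; moves with the bar. The grip is 19 mm in diameter and spans 109 to 147 mm above the table; pinch it from above or push it. 2 to 3 N sideways moves the bar
- bar_hole (a point): centre of the 12 mm padlock hole near the bar's free end, 196 mm from the hinge axis, 100 mm above the table. The bar is flat steel, 26 mm wide (34 at the end), underside 95 mm and top 105 mm above the table, reaching 213 mm from the hinge
- bar (a joint): angle (rad) of the locking bar. 0 = shut: it lies along the cradle's -y over the recess (7 mm above a seated can), against a hard stop, its padlock hole over the hasp's. Positive = open: from above it opens clockwise; at 1.57 it points along the cradle's -x, towards the robot. Starts at 1.45 to 1.8, at most 2.1. Stiff hinge: it stays where it is left
- tape_measure: yellow and black tape measure, 35 x 89 x 63 mm, standing loose on the table; origin under its centre
- wood_block: plain beech block, 45 x 96 x 35 mm, lying loose on the table; origin under its centre
- tape_roll: roll of pale masking tape, 104 mm across, 25 mm high, lying flat and loose; origin under its centre
Things that resemble listed ones, but are neither listed nor needed, are in the scene too. Leave any red or yellow look-alike of the can_a alone.

How it is judged (in metres and radians):
At the end, for the whole second after the job is handed in: Heavier can upright in the recess (centre within 9 mm, bottom within 4 mm of its floor; cradle bears over 2.3 N, as only that can gives); bar shut within 0.035 rad of its stop; lighter can upright on the table, over 0.1 m from the recess; upright = tilt under 0.06 rad; both at rest (((horizontal distance between can_a and cradle_seat below 0.009 m and z of can_a in the frame of cradle_seat between -0.004 and 0.004 m and angle between each of can_a, can_b's own z axis and vertical below 0.06 rad and height (world z) of can_b between -0.005 and 0.005 m and horizontal distance between can_b and cradle_seat above 0.1 m) or (horizontal distance between can_b and cradle_seat below 0.009 m and z of can_b in the frame of cradle_seat between -0.004 and 0.004 m and angle between each of can_b, can_a's own z axis and vertical below 0.06 rad and height (world z) of can_a between -0.005 and 0.005 m and horizontal distance between can_a and cradle_seat above 0.1 m)) and contact force between cradle and anything else above 2.3 N and value of joint bar below 0.035 rad and linear speed of each of can_a, can_b below 0.02 m/s); the robot touches nothing.
It fails at once if a can is dropped (falls faster than 0.7 m/s with no finger on it) ((linear speed of can_a above 0.7 m/s and contact force between the fingers and can_a below 0.05 N) or (linear speed of can_b above 0.7 m/s and contact force between the fingers and can_b below 0.05 N)).
It fails at once if the tape measure, wood block or tape roll is shifted by more than 30 mm (distance of any of tape_measure, wood_block, tape_roll from where it was at the start of the episode above 0.03 m).
It also fails if it takes over 72 s, if anything falls off the work surface, if the arm or the gripper's body presses on something with over 40 N, if the wrist force passes 120 N, or if a joint passes its speed limit or range.

## Working session

There is one attempt and no reset: what is moved stays moved. The work goes in short steps, Python scripts to look and compute and a tool call to move; the robot and the scene stay as the last step left them, time stands still between calls to the robot, and variables do not carry over. Pictures are saved under pics/ and viewed, at most 10 in all, crops included, and the job is handed in when it is done.

Besides the shell and the picture viewer there is one more tool, called after ">>>" as name([rows], argument=value, ...), one row to a line, values as JSON. servo_tool: Moves the arm, as the interface text tells. Its arguments: {"type":"object","properties":{"claw":{"type":"array","items":{"type":"number"}},"delta_pos":{"type":"array","items":{"type":"array","items":{"type":"number"}}},"turn":{"type":"array","items":{"type":"number"}},"force":{"type":"number"}},"required":["claw","delta_pos","turn"]}

```bash
mkdir -p pics
cat > h.py <<'E'
import numpy as np, cv2
from rig import manip, vision
def ray(name,u,v):
    m=vision.camera_model(name);K=np.array(m["mtx"],float);T=np.array(m["T"],float)
    p=cv2.undistortPoints(np.array([[[u,v]]],float),K,np.array([m["k1"],0,0,0,0.]))[0,0] if False else None
    x=np.array([(u-K[0,2])/K[0,0],(v-K[1,2])/K[1,1]]);s=x.copy()
    for _ in range(20): s=x/(1+m["k1"]*(s@s))
    d=T[:3,:3]@np.array([s[0],-s[1],-1.]);return T[:3,3],d
def onz(name,u,v,z):
    o,d=ray(name,u,v);return o+d*(z-o[2])/d[2]
def proj(name,P):
    m=vision.camera_model(name);K=np.array(m["mtx"],float);T=np.array(m["T"],float)
    c=T[:3,:3].T@(np.array(P,float)-T[:3,3]);s=np.array([c[0],-c[1]])/-c[2];s=s*(1+m["k1"]*(s@s))
    return K[0,0]*s[0]+K[0,2],K[1,1]*s[1]+K[1,2]
def save(name,fn,crop=None,sc=1):
    im=vision.grab_frame(name)[:,:,::-1]
    cv2.imwrite("/tmp/%s_raw.png"%name,im)
    if crop: im=im[crop[1]:crop[3],crop[0]:crop[2]]
    cv2.imwrite("pics/"+fn,cv2.resize(im,None,fx=sc,fy=sc,interpolation=cv2.INTER_CUBIC));return im
E
python3 - <<'E'
from h import *
save("top","t0.png",sc=1.5);save("side","s0.png",sc=1.5)
s=manip.sense();print(s)
for n in("top","side"):
    m=vision.camera_model(n);print(m)
E
```

```text
{'clock': 0.1, 'joints': array([-1.4001923 ,  0.53710979, -0.00440789,  1.53877313,  0.00260169,
        1.06731273, -0.07119976]), 'joint_vel': array([ 0.0003365 , -0.00136959,  0.00037287, -0.00383438, -0.00113319,
        0.00013026, -0.00182997]), 'tau': array([ 2.24856536e-03, -5.84567893e+01,  1.05179027e+00, -2.59776288e+01,
        1.26519694e-02,  4.68871222e-03, -2.70696881e-05]), 'eef_pos': array([152.38626358, 631.29302587, 230.4889037 ]), 'eef_rot': array([-2.69193828e-05,  1.18102508e-01,  9.93001087e-01, -7.98275943e-04]), 'force': array([ 0.26621969,  0.27865708, -0.26553387]), 'wrist_torque': array([0.00868435, 0.01555483, 0.05346689]), 'gripper_force': 0.0, 'opening': 1.0029896154228004}
{'mtx': array([[422.37493177,   0.        , 258.60927023],
       [  0.        , 422.37493177, 189.70364123],
       [  0.        ,   0.        ,   1.        ]]), 'k1': 0.02785290894193856, 'T': array([[-5.00816739e-03,  9.97664385e-01, -6.81226361e-02,
         4.36719796e+02],
       [-9.99964659e-01, -4.53639195e-03,  7.07831845e-03,
        -1.55048175e+01],
       [ 6.75275524e-03,  6.81556780e-02,  9.97651845e-01,
         1.22563062e+03],
       [ 0.00000000e+00,  0.00000000e+00,  0.00000000e+00,
         1.00000000e+00]])}
{'mtx': array([[397.1423411 ,   0.        , 251.71880126],
       [  0.        , 397.1423411 , 193.87600805],
       [  0.        ,   0.        ,   1.        ]]), 'k1': -0.1078903526062164, 'T': array([[-9.99781300e-01,  4.61653477e-03, -2.03970769e-02,
         5.28166992e+02],
       [-1.80687030e-02, -6.81765238e-01,  7.31347853e-01,
         7.03922549e+02],
       [-1.05297252e-02,  7.31556455e-01,  6.81699551e-01,
         7.74133392e+02],
       [ 0.00000000e+00,  0.00000000e+00,  0.00000000e+00,
         1.00000000e+00]])}
```

View pics/t0.png

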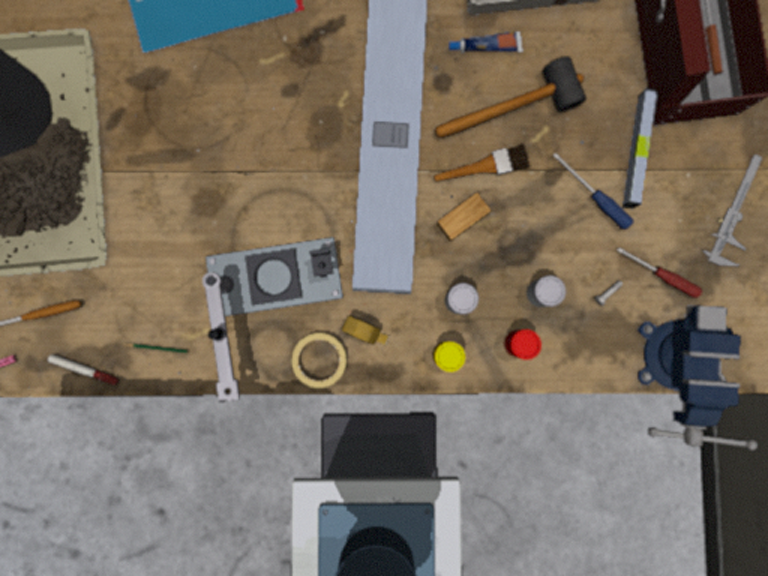

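View pics/s0.png

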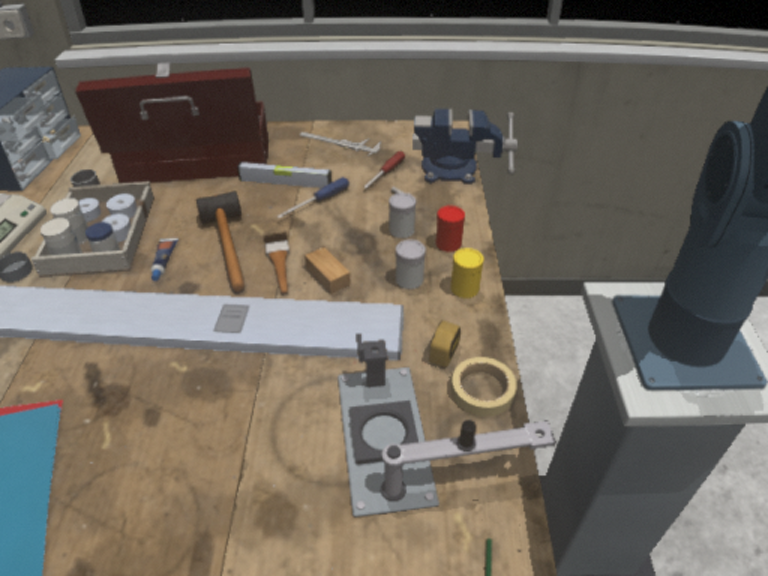

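Top view (512-px pixels): the grey cans are at (308,199) and (366,193). Look-alikes are the yellow can (300,238), the red can (350,229), and the white/blue-lidded cans in a tray in the side view (~(60,145)). The two bare grey cans match the description. The cradle recess is at (182,185), pivot (141,187), knob (145,223), bar end hole (152,261), hasp (214,176), tape measure (241,219), tape roll (213,240) and wood block (309,144).

Run:
```python
from h import *
im=cv2.imread("/tmp/top_raw.png");hsv=cv2.cvtColor(im,cv2.COLOR_BGR2HSV)
def blob(mask,u,v,r):
    m=np.zeros_like(mask);cv2.circle(m,(u,v),r,255,-1);m&=mask
    n,l,st,c=cv2.connectedComponentsWithStats(m);k=1+np.argmax(st[1:,4]);
    cs,_=cv2.findContours((l==k).astype(np.uint8),0,1);c0=max(cs,key=cv2.contourArea)
    return c[k],st[k,4],cv2.minEnclosingCircle(c0)
g=((hsv[...,1]<45)&(hsv[...,2]>135)).astype(np.uint8)*255
for n,u,v in(("c1",308,199),("c2",366,193)):
    b=blob(g,u,v,18);print(n,b,onz("top",*b[2][0],80)[:2].round(1),im[v,u])
g2=((hsv[...,2]>115)&(hsv[...,1]<70)).astype(np.uint8)*255
b=blob(g2,182,185,16);print("rec",b,onz("top",*b[2][0],8)[:2],im[185,182],im[185,170])
d=(hsv[...,2]<60).astype(np.uint8)*255
b=blob(d,145,223,9);print("knob",b,onz("top",*b[0],135)[:2])
b=blob(g,141,187,8);print("piv",b,onz("top",*b[0],106)[:2])
print("hole",onz("top",151.5,260,105)[:2], "tapem",onz("top",241,219,63)[:2],"roll",onz("top",213,240,25)[:2])
a=im[125:275,120:260];b=im[170:260,280:400]
a=cv2.resize(a,None,fx=4,fy=4,interpolation=2);b=cv2.resize(b,None,fx=1.6,fy=1.6)
c=np.zeros((600,800,3),np.uint8);c[:,:560]=a;c[:144,570:570+192]=b
s=cv2.imread("/tmp/side_raw.png")[220:350,220:380];s=cv2.resize(s,(230,187));c[200:387,565:795]=s
cv2.imwrite("pics/c1.png",c)
```

```text
c1 (array([308.58306189, 198.70684039]), np.int32(307), ((308.5497131347656, 198.84254455566406), 9.963907241821289)) [ 489.5 -159.1] [183 175 179]
c2 (array([366.7       , 193.54516129]), np.int32(310), ((366.6728515625, 193.4629669189453), 10.000116348266602)) [ 503.4 -317.2] [177 171 174]
rec (array([182.23834197, 184.18134715]), np.int32(386), ((182.1901397705078, 184.23944091796875), 11.121480941772461)) [536.6722024  196.32388636] [154 148 141] [40 34 35]
knob (array([144.515625, 222.015625]), np.int32(64), ((144.5, 222.0), 5.590270042419434)) [429.46495246 269.77215588]
piv (array([140.75757576, 187.51515152]), np.int32(99), ((141.0, 187.0), 8.000100135803223)) [520.39704202 288.50997884]
hole [330.01959235 257.93405884] tapem [435.7283649   24.98455751] roll [377.01169953 105.40991628]
```

View pics/c1.png

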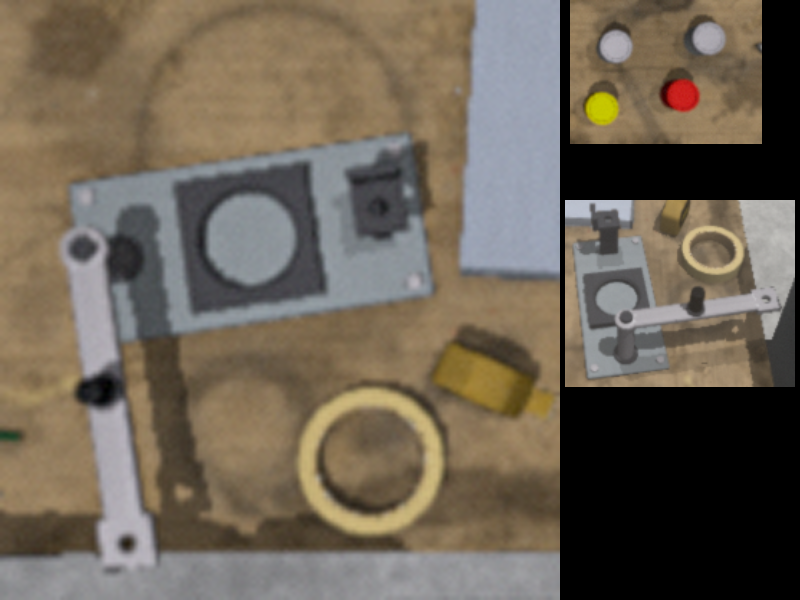

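>>> servo_tool([
  [-34.6,-20.6,0],
  [-34.6,-20.6,0],
  [-34.6,-20.6,0],
  [-34.6,-20.6,0],
  [-34.6,-20.6,0],
], claw=[85,85,85,85,85], turn=[0,0,0,0,0], force=25)

```text
clock: 0.52
eef_pos: [297.5, 489.3, 231.0]
eef_rot: [-0.0, 0.118, 0.993, -0.0]
force: [0.4, -0.4, -0.1]
opening: 0.993
gripper_force: 0.0
```

>>> servo_tool([
  [-34.6,-20.6,0],
  [-34.6,-20.6,0],
  [-34.6,-20.6,0],
  [-34.6,-20.6,0],
  [-34.6,-20.6,0],
], claw=[85,85,85,85,85], turn=[0,0,0,0,0])

```text
clock: 0.93
eef_pos: [441.4, 348.7, 231.1]
eef_rot: [-0.0, 0.118, 0.993, -0.0]
force: [0.8, 1.2, 0.3]
opening: 0.988
gripper_force: 0.0
```

>>> servo_tool([
  [-12,-34,0],
  [-12,-34,0],
  [-12,-34,0],
  [-12,-34,0],
  [-12,-34,0],
], claw=[85,85,85,85,85], turn=[0,0,0,0,0])

```text
clock: 1.35
eef_pos: [458.6, 169.2, 231.1]
eef_rot: [-0.0, 0.118, 0.993, -0.0]
force: [1.5, -0.0, 0.9]
opening: 0.998
gripper_force: 0.0
```

>>> servo_tool([
  [-12,-34,0],
  [-12,-34,0],
  [-12,-34,0],
  [-12,-34,0],
  [-12,-34,0],
], claw=[85,85,85,85,85], turn=[0,0,0,0,0])

```text
clock: 1.77
eef_pos: [477.0, -9.9, 231.2]
eef_rot: [-0.0, 0.118, 0.993, 0.0]
force: [0.2, 0.6, 0.7]
opening: 0.995
gripper_force: 0.0
```

>>> servo_tool([
  [-12,-34,0],
  [-12,-34,0],
  [-12,-34,0],
  [-12,-34,0],
  [0,0,0],
], claw=[85,85,85,85,85], turn=[0,0,0,0,0])

```text
clock: 2.18
eef_pos: [491.5, -159.9, 231.6]
eef_rot: [0.001, 0.123, 0.992, -0.002]
force: [0.4, -0.8, 0.5]
opening: 0.993
gripper_force: 0.0
```

```bash
cat >> h.py <<'E'
from scipy.spatial.transform import Rotation as Ro
def to(P):
    s=manip.sense();w,x,y,z=s["eef_rot"];R=Ro.from_quat([x,y,z,w]);d=R.inv().apply(np.array(P)-s["eef_pos"])
    print("t",round(s["clock"],2),"pos",s["eef_pos"].round(1),"tool delta",d.round(1),"toolx",R.as_matrix()[:,0].round(3),"tooly",R.as_matrix()[:,1].round(3),"F",s["force"].round(2),"open",round(s["opening"],3),"gf",s["gripper_force"])
E
python3 - <<'E'
from h import *
im=cv2.imread("/tmp/top_raw.png")
pts=[(250.5/4+120,237.75/4+125)]
print("block top",onz("top",182.6-.375,184.4-.375,20))
print("pivot",onz("top",140.4,186.4,105),"plate c",onz("top",(71+120*0)/4+120,125+185/4,8),onz("top",408/4+120,125+135/4,8),onz("top",434/4+120,125+293/4,8))
to([489.5,-159,150])
E
```

```text
block top [536.30150712 194.14135907  20.        ]
pivot [523.43929788 289.76425541 105.        ] plate c [574.82850158 324.38397477   8.        ] [610.36293583  81.62431399   8.        ] [495.55504829  62.8096212    8.        ]
t 2.18 pos [ 491.5 -159.9  231.6] tool delta [ 2.3  0.8 81.6] toolx [-0.97   0.244 -0.002] tooly [ 0.244  0.97  -0.004] F [ 0.39 -0.78  0.51] open 0.993 gf 0.0
```

>>> servo_tool([
  [2.3,0.8,30],
  [0,0,35],
  [0,0,35],
  [0,0,30],
  [0,0,0],
], claw=[85,85,85,85,85], turn=[0,0,0,0,0])

```text
clock: 2.6
eef_pos: [485.8, -148.9, 96.3]
eef_rot: [-0.005, 0.118, 0.993, 0.0]
force: [-0.3, -0.1, 0.4]
opening: 0.993
gripper_force: 0.0
```

>>> servo_tool([
  [0,0,20],
  [0,0,20],
  [0,0,13],
  [0,0,7],
  [0,0,0],
], claw=[85,85,85,85,85], turn=[0,0,0,0,0])

```text
clock: 3.02
eef_pos: [489.9, -150.2, 41.3]
eef_rot: [-0.001, 0.118, 0.993, 0.0]
force: [0.2, 0.3, -0.1]
opening: 0.994
gripper_force: 0.0
```

>>> servo_tool([
  [0,0,0],
  [0,0,0],
  [0,0,0],
  [0,0,0],
  [0,0,0],
], claw=[40,40,40,40,40], turn=[0,0,0,0,0], force=25)

```text
clock: 3.43
eef_pos: [491.3, -151.1, 42.7]
eef_rot: [0.001, 0.118, 0.993, -0.0]
force: [-1.0, -1.6, 6.1]
opening: 0.623
gripper_force: 26.2
```

>>> servo_tool([
  [0,0,0],
  [0,0,0],
  [0,0,0],
  [0,0,0],
  [0,0,0],
], claw=[40,40,40,40,40], turn=[0,0,0,0,0])

```text
clock: 3.85
eef_pos: [491.2, -151.1, 42.7]
eef_rot: [0.001, 0.118, 0.993, -0.0]
force: [-1.2, -1.3, 6.6]
opening: 0.63
gripper_force: 26.2
```

>>> servo_tool([
  [0,0,-10],
  [0,0,-15],
  [0,0,-15],
  [0,0,0],
  [0,0,0],
], claw=[40,40,40,40,40], turn=[0,0,0,0,0])

```text
clock: 4.27
eef_pos: [490.9, -150.2, 82.4]
eef_rot: [0.001, 0.118, 0.993, 0.0]
force: [-0.3, -0.3, -1.2]
opening: 0.628
gripper_force: 27.2
```

>>> servo_tool([
  [0,0,0],
  [0,0,0],
  [0,0,0],
  [0,0,0],
  [0,0,0],
], claw=[40,40,40,40,40], turn=[0,0,0,0,0])

```text
clock: 4.68
eef_pos: [489.8, -150.3, 80.9]
eef_rot: [-0.0, 0.118, 0.993, -0.0]
force: [-0.3, 0.1, -0.6]
opening: 0.629
gripper_force: 27.2
```

>>> servo_tool([
  [0,0,0],
  [0,0,0],
], claw=[40,40], turn=[0,0])

```text
clock: 4.85
eef_pos: [490.0, -150.4, 81.2]
eef_rot: [-0.0, 0.118, 0.993, 0.0]
force: [0.3, -0.5, -1.1]
opening: 0.629
gripper_force: 27.2
```

Run:
```python
from h import *
im=save("top","t2.png");to([0,0,0]);print(manip.sense()["tau"],manip.sense()["wrist_torque"])
```

```text
t 4.9 pos [ 490.1 -150.4   81.2] tool delta [511.7  31.2  81.3] toolx [-0.972  0.235  0.   ] tooly [ 0.235  0.972 -0.   ] F [ 0.26  0.01 -1.57] open 0.629 gf 27.22800609190017
[ 3.53698328e-03 -4.84180927e+01  4.85494494e+00 -1.67690384e+01
  8.45965755e-03  1.90666251e-03  1.01759974e-04] [-0.02617414  0.0126411  -0.0505195 ]
```

Can 1 measures about 1.2 N, so it is the light one. I'll set it down and go to the other.

>>> servo_tool([
  [0,0,15],
  [0,0,13],
  [0,0,7],
  [0,0,4],
  [0,0,0],
], claw=[40,40,40,40,40], turn=[0,0,0,0,0])

```text
clock: 5.32
eef_pos: [490.0, -150.5, 42.5]
eef_rot: [-0.0, 0.118, 0.993, 0.0]
force: [0.1, -0.8, -1.4]
opening: 0.624
gripper_force: 27.7
```

>>> servo_tool([
  [0,0,0],
  [0,0,0],
  [0,0,0],
  [0,0,0],
  [0,0,0],
], claw=[40,56,62,70,85], turn=[0,0,0,0,0])

```text
clock: 5.73
eef_pos: [490.3, -150.4, 42.4]
eef_rot: [0.0, 0.118, 0.993, -0.0]
force: [0.5, 0.0, 0.0]
opening: 0.939
gripper_force: 0.0
```

>>> servo_tool([
  [0,0,0],
  [0,0,0],
  [0,0,-20],
  [0,0,-40],
  [0,0,-40],
], claw=[85,85,85,85,85], turn=[0,0,0,0,0])

```text
clock: 6.15
eef_pos: [488.7, -150.1, 142.4]
eef_rot: [-0.002, 0.118, 0.993, -0.0]
force: [1.2, -0.4, 0.5]
opening: 0.993
gripper_force: 0.0
```

>>> servo_tool([
  [0,0,-20],
  [-10,-30,0],
  [-10,-30,0],
  [-10,-30,0],
  [-10,-30,0],
], claw=[85,85,85,85,85], turn=[0,0,0,0,0])

```text
clock: 6.57
eef_pos: [501.0, -277.6, 162.6]
eef_rot: [0.0, 0.118, 0.993, 0.0]
force: [0.7, 0.5, 0.2]
opening: 0.994
gripper_force: 0.0
```

>>> servo_tool([
  [-12,-39,0],
  [0,0,0],
  [0,0,0],
  [0,0,0],
], claw=[85,85,85,85], turn=[0,0,0,0])

```text
clock: 6.9
eef_pos: [503.2, -316.5, 161.9]
eef_rot: [-0.0, 0.118, 0.993, 0.0]
force: [0.6, 0.6, 0.2]
opening: 0.995
gripper_force: 0.0
```

Run:
```python
from h import *
save("top","t3.png",(260,130,420,250),4)
to([503.4,-317.2,41])
```

```text
t 6.95 pos [ 503.5 -315.6  161.9] tool delta [ -0.4  -1.7 120.9] toolx [-0.972  0.233  0.001] tooly [0.233 0.972 0.001] F [ 0.05 -0.08  0.64] open 0.996 gf 0.0
```

View pics/t3.png

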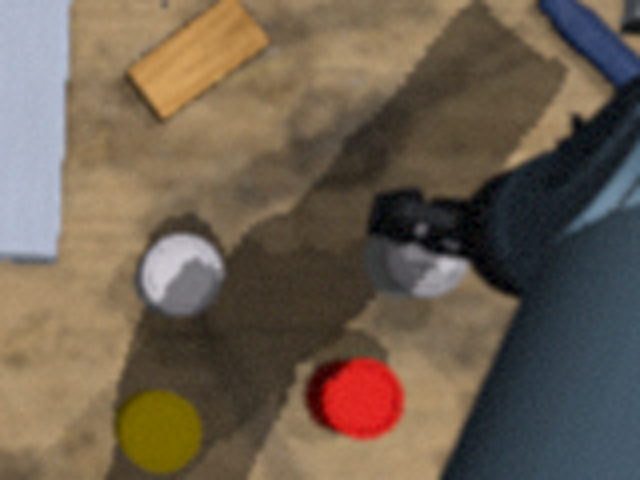

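The crop shows the light can standing upright at crop (182,275). The gripper is above can 2 near (425,250), with red and yellow untouched. Descending.

>>> servo_tool([
  [0,-1.5,30],
  [0,0,30],
  [0,0,25],
  [0,0,20],
  [0,0,15],
], claw=[85,85,85,85,85], turn=[0,0,0,0,0])

```text
clock: 7.37
eef_pos: [502.7, -315.7, 40.3]
eef_rot: [-0.001, 0.117, 0.993, 0.001]
force: [0.3, 0.5, -0.1]
opening: 0.996
gripper_force: 0.0
```

>>> servo_tool([
  [0,0,0],
  [0,0,0],
  [0,0,0],
  [0,0,0],
  [0,0,0],
], claw=[85,85,40,40,40], turn=[0,0,0,0,0], force=25)

```text
clock: 7.78
eef_pos: [504.2, -318.5, 43.8]
eef_rot: [0.001, 0.118, 0.993, -0.0]
force: [-0.4, 0.2, 5.4]
opening: 0.638
gripper_force: 25.3
```

>>> servo_tool([
  [0,0,0],
  [0,0,0],
  [0,0,0],
  [0,0,0],
  [0,0,0],
], claw=[40,40,40,40,40], turn=[0,0,0,0,0])

```text
clock: 8.2
eef_pos: [504.1, -318.5, 43.8]
eef_rot: [0.001, 0.118, 0.993, -0.0]
force: [-0.4, 1.9, 5.0]
opening: 0.635
gripper_force: 26.0
```

>>> servo_tool([
  [0,0,-10],
  [0,0,-15],
  [0,0,-15],
  [0,0,0],
  [0,0,0],
], claw=[40,40,40,40,40], turn=[0,0,0,0,0])

```text
clock: 8.62
eef_pos: [503.5, -318.8, 83.2]
eef_rot: [0.001, 0.118, 0.993, -0.0]
force: [-0.2, 0.7, -3.7]
opening: 0.631
gripper_force: 28.3
```

>>> servo_tool([
  [0,0,0],
  [0,0,0],
  [0,0,0],
  [0,0,0],
  [0,0,0],
], claw=[40,40,40,40,40], turn=[0,0,0,0,0])

```text
clock: 9.03
eef_pos: [502.7, -318.5, 81.8]
eef_rot: [-0.0, 0.118, 0.993, 0.0]
force: [-0.7, -1.0, -4.3]
opening: 0.634
gripper_force: 28.3
```

Run:
```python
from h import *
save("side","s4.png",(180,90,360,230),4);to([503.4,-317.2,200])
```

```text
t 9.08 pos [ 502.9 -318.5   81.9] tool delta [  -0.2    1.4 -118.1] toolx [-0.972  0.235  0.001] tooly [0.235 0.972 0.   ] F [-0.6   0.55 -4.15] open 0.637 gf 28.273820229806006
```

View pics/s4.png

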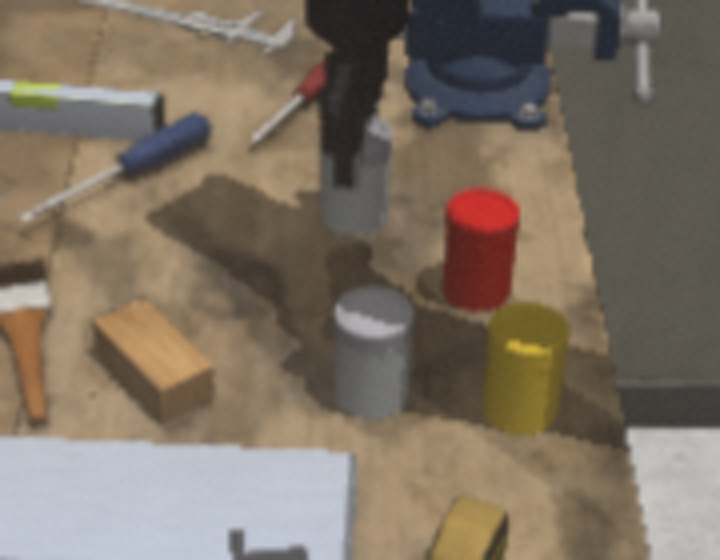

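Can 2 weighs about 4.1 N, so it is the heavy one. It hangs straight in the grip. Lifting it over to the cradle.

>>> servo_tool([
  [0,0,-20],
  [0,0,-30],
  [0,0,-35],
  [0,0,-25],
  [0,0,-8],
], claw=[40,40,40,40,40], turn=[0,0,0,0,0], force=32)

```text
clock: 9.5
eef_pos: [505.0, -320.2, 204.5]
eef_rot: [0.003, 0.118, 0.993, -0.001]
force: [1.1, -1.3, -4.4]
opening: 0.632
gripper_force: 36.1
```

>>> servo_tool([
  [2,12,0],
  [4,23,0],
  [5.5,31.6,0],
  [5.5,31.6,0],
  [5.5,31.6,0],
], claw=[40,40,40,40,40], turn=[0,0,0,0,0])

```text
clock: 9.92
eef_pos: [509.9, -184.1, 197.8]
eef_rot: [-0.002, 0.118, 0.993, 0.001]
force: [1.1, -0.4, -4.1]
opening: 0.632
gripper_force: 36.2
```

>>> servo_tool([
  [5.5,31.6,0],
  [5.5,31.6,0],
  [5.5,31.6,0],
  [5.5,31.6,0],
  [5.5,31.6,0],
], claw=[40,40,40,40,40], turn=[0,0,0,0,0])

```text
clock: 10.33
eef_pos: [519.8, -24.4, 198.0]
eef_rot: [-0.002, 0.118, 0.993, -0.0]
force: [1.4, -0.0, -4.8]
opening: 0.631
gripper_force: 36.2
```

>>> servo_tool([
  [5.5,31.6,0],
  [5.5,31.6,0],
  [5.5,31.6,0],
  [5.5,31.6,0],
  [5.5,31.6,0],
], claw=[40,40,40,40,40], turn=[0,0,0,0,0])

```text
clock: 10.75
eef_pos: [529.8, 135.2, 197.8]
eef_rot: [-0.002, 0.118, 0.993, -0.001]
force: [0.0, 0.0, -4.1]
opening: 0.632
gripper_force: 36.2
```

>>> servo_tool([
  [5.5,31.6,0],
  [4,23,0],
  [2,12,0],
  [0,0,0],
  [0,0,0],
], claw=[40,40,40,40,40], turn=[0,0,0,0,0])

```text
clock: 11.17
eef_pos: [535.2, 200.3, 198.5]
eef_rot: [-0.001, 0.117, 0.993, -0.001]
force: [0.4, -0.6, -3.6]
opening: 0.634
gripper_force: 36.2
```

>>> servo_tool([
  [0,0,0],
  [0,0,0],
  [0,0,0],
  [0,0,0],
], claw=[40,40,40,40], turn=[0,0,0,0])

```text
clock: 11.5
eef_pos: [536.8, 199.3, 200.3]
eef_rot: [0.0, 0.119, 0.993, -0.0]
force: [0.2, -0.1, -4.1]
opening: 0.635
gripper_force: 36.2
```

Run:
```python
from h import *
to([536.3,194.5,50])
```

```text
t 11.5 pos [536.8 199.3 200.3] tool delta [ -0.7  -4.8 150.3] toolx [-0.972  0.236 -0.   ] tooly [ 0.236  0.972 -0.   ] F [ 0.15 -0.15 -4.13] open 0.635 gf 36.16478607058525
```

>>> servo_tool([
  [-0.7,-4.8,15],
  [0,0,25],
  [0,0,25],
  [0,0,20],
  [0,0,15],
], claw=[40,40,40,40,40], turn=[0,0,0,0,0])

```text
clock: 11.92
eef_pos: [535.5, 194.8, 98.6]
eef_rot: [-0.001, 0.118, 0.993, -0.0]
force: [-0.2, 0.5, -4.4]
opening: 0.632
gripper_force: 36.1
```

>>> servo_tool([
  [0,0,15],
  [0,0,10],
  [0,0,7],
  [0,0,0],
  [0,0,0],
], claw=[40,40,40,40,40], turn=[0,0,0,0,0])

```text
clock: 12.33
eef_pos: [536.5, 195.5, 68.6]
eef_rot: [0.0, 0.118, 0.993, 0.0]
force: [0.2, 0.0, -3.0]
opening: 0.63
gripper_force: 36.1
```

Run:
```python
from h import *
to([536.3,194.5,50])
a=vision.grab_frame("top")[:,:,::-1][130:260,110:250];b=vision.grab_frame("side")[:,:,::-1][200:350,200:340]
c=np.hstack([cv2.resize(a,(400,371)),cv2.resize(b,(400,371))]);cv2.imwrite("pics/c5.png",c)
```

```text
t 12.33 pos [536.5 195.5  68.6] tool delta [-0.  -1.  18.6] toolx [-0.972  0.235 -0.   ] tooly [0.235 0.972 0.   ] F [ 0.22  0.04 -2.97] open 0.63 gf 36.14890825934708
```

View pics/c5.png

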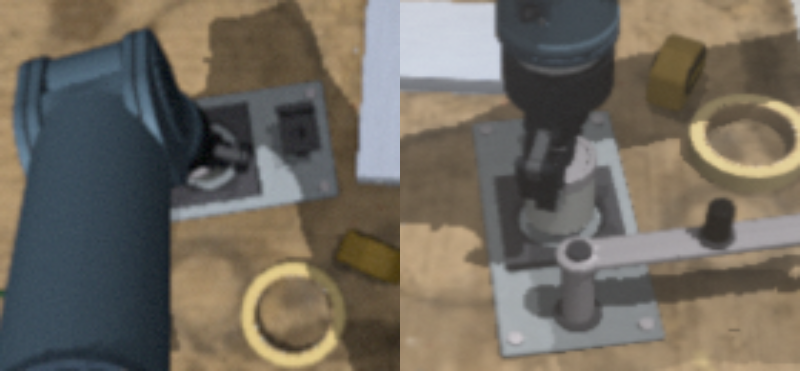

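The side view shows the can centred over the recess with the bar clear. Lowering it gently.

>>> servo_tool([
  [0,-1,6],
  [0,0,5],
  [0,0,3],
  [0,0,1],
  [0,0,0],
], claw=[40,40,40,40,40], turn=[0,0,0,0,0])

```text
clock: 12.85
eef_pos: [535.7, 194.5, 52.8]
eef_rot: [-0.0, 0.118, 0.993, -0.0]
force: [-0.6, 0.8, -3.9]
opening: 0.632
gripper_force: 36.1
```

>>> servo_tool([
  [0,0,1.5],
  [0,0,0],
  [0,0,0],
  [0,0,0],
], claw=[40,40,40,40], turn=[0,0,0,0])

```text
clock: 13.18
eef_pos: [536.2, 194.7, 52.0]
eef_rot: [0.0, 0.118, 0.993, 0.0]
force: [0.4, -1.3, -3.8]
opening: 0.634
gripper_force: 36.2
```

>>> servo_tool([
  [0,0,1],
  [0,0,0],
  [0,0,0],
  [0,0,0],
], claw=[40,40,40,40], turn=[0,0,0,0])

```text
clock: 13.52
eef_pos: [536.4, 194.7, 51.9]
eef_rot: [0.0, 0.118, 0.993, 0.0]
force: [-2.8, -1.0, 6.8]
opening: 0.632
gripper_force: 36.8
```

>>> servo_tool([
  [0,0,1],
  [0,0,0],
  [0,0,0],
  [0,0,0],
], claw=[40,40,40,40], turn=[0,0,0,0])

```text
clock: 13.85
eef_pos: [536.4, 194.7, 51.8]
eef_rot: [0.0, 0.118, 0.993, 0.0]
force: [-6.0, -2.2, 17.2]
opening: 0.632
gripper_force: 37.5
```

>>> servo_tool([
  [0,0,-1.5],
  [0,0,0],
  [0,0,0],
  [0,0,0],
  [0,0,0],
], claw=[40,40,55,60,66], turn=[0,0,0,0,0])

```text
clock: 14.27
eef_pos: [536.3, 194.7, 51.3]
eef_rot: [0.0, 0.118, 0.993, 0.0]
force: [-1.1, -0.8, -0.4]
opening: 0.775
gripper_force: 0.0
```

>>> servo_tool([
  [0,0,0],
  [0,0,0],
  [0,0,-10],
  [0,0,-30],
  [0,0,-40],
], claw=[74,74,74,74,74], turn=[0,0,0,0,0])

```text
clock: 14.68
eef_pos: [533.8, 193.8, 130.3]
eef_rot: [-0.002, 0.118, 0.993, -0.002]
force: [1.7, -0.3, 1.0]
opening: 0.867
gripper_force: 0.0
```

>>> servo_tool([
  [0,0,-40],
  [0,0,-40],
  [0,0,0],
  [0,0,0],
  [0,0,0],
], claw=[74,74,60,50,50], turn=[0,0,0,0,0])

```text
clock: 15.1
eef_pos: [535.7, 194.6, 211.5]
eef_rot: [-0.0, 0.118, 0.993, 0.0]
force: [-0.4, -0.1, 0.2]
opening: 0.584
gripper_force: 0.0
```

Run:
```python
from h import *
to([429.5,269.8,200])
b=vision.grab_frame("side")[:,:,::-1]
h=cv2.cvtColor(b,cv2.COLOR_BGR2HSV)
cv2.imwrite("pics/c6.png",cv2.resize(b[200:350,200:390],None,fx=4,fy=4))
for P in([429.5,269.8,147],[429.5,269.8,109],[536.3,194.5,88]):print(proj("side",P))
```

```text
t 15.1 pos [535.7 194.6 211.5] tool delta [120.8  48.3  11.5] toolx [-0.972  0.234  0.   ] tooly [0.234 0.972 0.   ] F [-0.39 -0.1   0.17] open 0.584 gf 0.0
(np.float64(311.7024311892772), np.float64(280.47276827783725))
(np.float64(309.8102343375126), np.float64(291.6743689403333))
(np.float64(255.62554220434785), np.float64(266.661527987378))
```

View pics/c6.png

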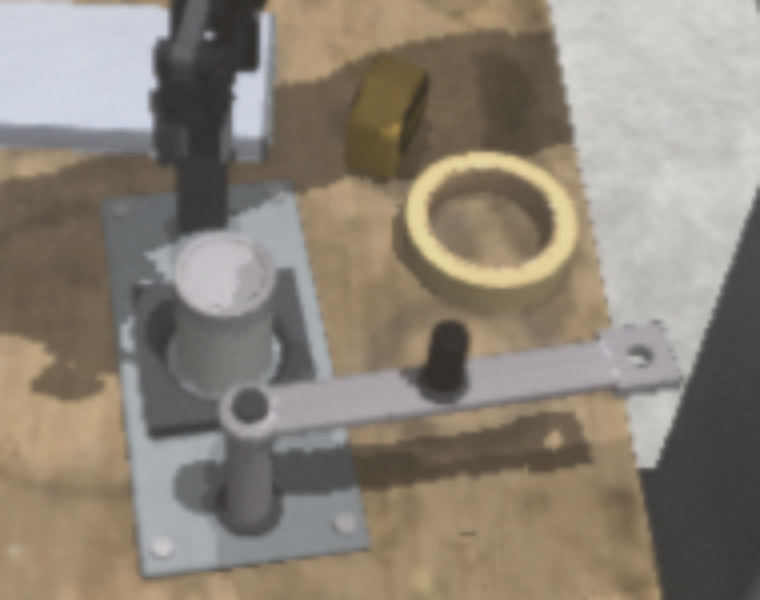

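The can sits upright in the recess, with the bar open and its knob at side px (312,282), matching the top-view estimate. Going to the knob.

>>> servo_tool([
  [30,12,0],
  [30,12,0],
  [30,12,0],
  [30.8,12.3,0],
  [0,0,0],
], claw=[50,50,50,50,50], turn=[0,0,0,0,0])

```text
clock: 15.57
eef_pos: [423.3, 273.8, 209.4]
eef_rot: [-0.003, 0.114, 0.993, -0.001]
force: [-0.8, 0.1, -0.3]
opening: 0.586
gripper_force: 0.0
```

>>> servo_tool([
  [0,0,10],
  [0,0,0],
  [0,0,0],
], claw=[50,50,50], turn=[0,0,0])

```text
clock: 15.82
eef_pos: [430.1, 268.3, 199.9]
eef_rot: [-0.001, 0.119, 0.993, -0.001]
force: [0.0, -1.0, 0.1]
opening: 0.586
gripper_force: 0.0
```

Run:
```python
from h import *
to([429.5,269.8,115])
c=np.array([523.4,289.8]);n=12
a=np.linspace(np.arctan2(-20,-94),np.arctan2(-95,13.7)-2*np.pi*0,n+1) if 0 else np.radians(np.linspace(192,278.2,n+1))
P=c+95.8*np.c_[np.cos(a),np.sin(a)]
d=np.diff(P,axis=0);ux=np.array([-.972,.235]);uy=np.array([.235,.972])
print(np.c_[d@ux,d@uy].round(1).tolist(),P[-1])
```

```text
t 15.82 pos [430.1 268.3 199.9] tool delta [ 0.9  1.6 84.9] toolx [-0.972  0.236  0.001] tooly [ 0.236  0.972 -0.003] F [ 0.02 -1.    0.08] open 0.586 gf 0.0
[[-5.9, -10.5], [-7.1, -9.7], [-8.3, -8.7], [-9.3, -7.6], [-10.2, -6.4], [-10.9, -5.1], [-11.4, -3.7], [-11.8, -2.2], [-12.0, -0.7], [-12.0, 0.8], [-11.8, 2.3], [-11.4, 3.7]] [537.06385185 194.97943708]
```

>>> servo_tool([
  [0.5,1,20],
  [0,0,25],
  [0,0,20],
  [0,0,15],
  [0,0,5],
], claw=[50,50,50,50,50], turn=[0,0,0,0,0])

```text
clock: 16.23
eef_pos: [429.3, 268.9, 113.8]
eef_rot: [-0.001, 0.119, 0.993, -0.002]
force: [0.2, -0.6, 0.2]
opening: 0.587
gripper_force: 0.0
```

>>> servo_tool([
  [0,0,0],
  [0,0,0],
  [0,0,0],
  [0,0,0],
  [0,0,0],
], claw=[50,50,8,8,8], turn=[0,0,0,0,0], force=35)

```text
clock: 16.65
eef_pos: [430.8, 271.7, 117.5]
eef_rot: [0.001, 0.118, 0.993, 0.001]
force: [-0.5, 0.4, 3.9]
opening: 0.21
gripper_force: 34.0
```

>>> servo_tool([
  [0,0,0],
  [0,0,0],
  [0,0,0],
  [0,0,0],
], claw=[8,8,8,8], turn=[0,0,0,0])

```text
clock: 16.98
eef_pos: [430.8, 271.8, 117.4]
eef_rot: [0.001, 0.118, 0.993, 0.001]
force: [0.1, 0.6, 6.7]
opening: 0.21
gripper_force: 34.2
```

Gripped (opening 18 mm, matching the knob). Swinging along the arc.

>>> servo_tool([
  [-5.9,-10.5,0],
  [-7.1,-9.7,0],
  [-8.3,-8.7,0],
  [-9.3,-7.6,0],
], claw=[8,8,8,8], turn=[0,0,0,0])

```text
clock: 17.32
eef_pos: [450.2, 230.2, 117.2]
eef_rot: [-0.0, 0.117, 0.993, 0.001]
force: [-0.8, 2.3, 4.8]
opening: 0.214
gripper_force: 34.5
```

>>> servo_tool([
  [-10.2,-6.4,0],
  [-10.9,-5.1,0],
  [-11.4,-3.7,0],
  [-11.8,-2.2,0],
], claw=[8,8,8,8], turn=[0,0,0,0])

```text
clock: 17.65
eef_pos: [488.7, 201.8, 117.1]
eef_rot: [-0.001, 0.117, 0.993, 0.0]
force: [-4.8, 2.3, 10.6]
opening: 0.207
gripper_force: 35.2
```

>>> servo_tool([
  [-12,-0.7,0],
  [-12,0.8,0],
  [0,0,0],
], claw=[8,8,8], turn=[0,0,0])

```text
clock: 17.9
eef_pos: [514.7, 193.8, 117.1]
eef_rot: [0.0, 0.119, 0.993, -0.001]
force: [0.6, -4.2, 7.8]
opening: 0.207
gripper_force: 35.5
```

Run:
```python
from h import *
to([537,195,117])
```

```text
t 17.9 pos [514.7 193.8 117.1] tool delta [-21.4   6.5   0.1] toolx [-0.972  0.236 -0.001] tooly [ 0.236  0.972 -0.001] F [ 0.59 -4.25  7.78] open 0.207 gf 35.51177501678467
```

Continuing in small steps until the stop shows in the force.

>>> servo_tool([
  [-9,2.3,0],
  [-9,2.7,0],
  [0,0,0],
  [0,0,0],
], claw=[8,8,8,8], turn=[0,0,0,0])

```text
clock: 18.23
eef_pos: [533.2, 191.9, 117.1]
eef_rot: [0.001, 0.119, 0.993, -0.002]
force: [1.5, -9.4, 6.6]
opening: 0.207
gripper_force: 34.6
```

>>> servo_tool([
  [-3,1,0],
  [0,0,0],
  [0,0,0],
  [0,0,0],
], claw=[8,8,8,8], turn=[0,0,0,0])

```text
clock: 18.57
eef_pos: [535.0, 192.0, 117.0]
eef_rot: [-0.0, 0.119, 0.993, -0.003]
force: [-1.9, -10.3, 10.2]
opening: 0.202
gripper_force: 34.6
```

>>> servo_tool([
  [-2,0.8,0],
  [0,0,0],
  [0,0,0],
  [0,0,0],
], claw=[8,8,8,8], turn=[0,0,0,0])

```text
clock: 18.9
eef_pos: [537.2, 192.0, 117.0]
eef_rot: [-0.0, 0.119, 0.993, -0.003]
force: [-1.1, -11.4, 10.8]
opening: 0.205
gripper_force: 34.0
```

>>> servo_tool([
  [-2.2,-0.5,0],
  [0,0,0],
  [0,0,0],
  [0,0,0],
], claw=[8,8,8,8], turn=[0,0,0,0])

```text
clock: 19.23
eef_pos: [538.8, 192.0, 117.0]
eef_rot: [-0.001, 0.119, 0.993, -0.002]
force: [-3.8, -9.6, 10.6]
opening: 0.205
gripper_force: 34.0
```

>>> servo_tool([
  [-2,0.3,0],
  [0,0,0],
  [0,0,0],
  [0,0,0],
], claw=[8,8,8,8], turn=[0,0,0,0])

```text
clock: 19.57
eef_pos: [541.2, 192.1, 117.0]
eef_rot: [-0.0, 0.119, 0.993, -0.002]
force: [-3.0, -7.7, 8.7]
opening: 0.204
gripper_force: 33.9
```

>>> servo_tool([
  [-2,0.3,0],
  [0,0,0],
  [0,0,0],
  [0,0,0],
], claw=[8,8,8,8], turn=[0,0,0,0])

```text
clock: 19.9
eef_pos: [542.8, 192.2, 117.0]
eef_rot: [-0.001, 0.118, 0.993, -0.002]
force: [-3.3, -7.3, 10.0]
opening: 0.205
gripper_force: 33.9
```

>>> servo_tool([
  [-2,0.3,0],
  [0,0,0],
  [0,0,0],
  [0,0,0],
], claw=[8,8,8,8], turn=[0,0,0,0])

```text
clock: 20.23
eef_pos: [545.2, 192.4, 117.0]
eef_rot: [-0.0, 0.119, 0.993, -0.002]
force: [-2.6, -6.3, 8.4]
opening: 0.195
gripper_force: 33.7
```

Run:
```python
from h import *
to([537,195,117])
a=vision.grab_frame("top")[:,:,::-1][150:240,120:250];b=vision.grab_frame("side")[:,:,::-1][200:350,180:330]
c=np.hstack([cv2.resize(a,(400,277)),np.zeros((277,1,3),np.uint8)]);b=cv2.resize(b,(399,399))
o=np.zeros((400,800,3),np.uint8);o[:277,:401]=c;o[:399,401:]=b;cv2.imwrite("pics/c7.png",o)
```

```text
t 20.23 pos [545.2 192.4 117. ] tool delta [8.6 0.6 0. ] toolx [-0.972  0.236 -0.   ] tooly [ 0.236  0.972 -0.003] F [-2.58 -6.3   8.36] open 0.195 gf 33.7347936630249
```

View pics/c7.png

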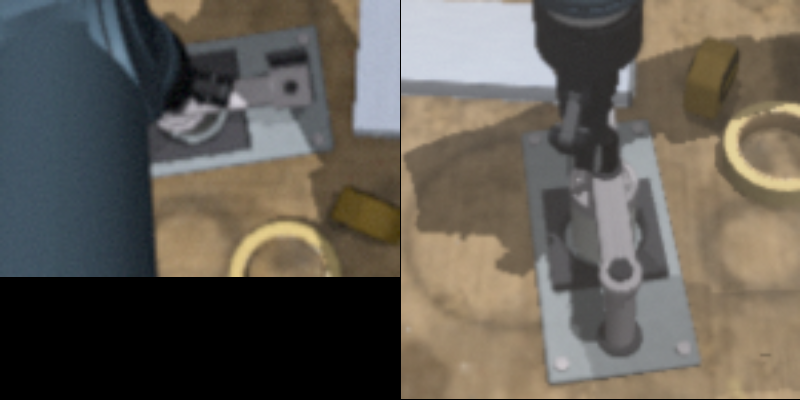

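The bar looks nearly shut. Its hole is at top px (214.6,178.6) against the hasp hole at (215,176.8), but the pads have slid along the knob. I'll release, measure, and push from behind with closed fingers.

>>> servo_tool([
  [0,0,0],
  [0,0,0],
  [0,0,0],
  [0,0,-25],
  [0,0,-35],
], claw=[30,45,50,50,50], turn=[0,0,0,0,0])

```text
clock: 20.75
eef_pos: [542.5, 194.8, 174.0]
eef_rot: [-0.003, 0.118, 0.993, -0.002]
force: [1.0, -0.1, 0.4]
opening: 0.586
gripper_force: 0.0
```

>>> servo_tool([
  [35,0,0],
  [20,10,0],
  [0,20,0],
  [0,20,0],
  [0,0,0],
], claw=[20,0,0,0,0], turn=[0,0,0,0,0])

```text
clock: 21.17
eef_pos: [503.0, 262.1, 176.6]
eef_rot: [0.0, 0.115, 0.993, 0.002]
force: [-0.6, 0.6, 0.7]
opening: -0.001
gripper_force: 0.0
```

Run:
```python
from h import *
to([500,195,117])
b=vision.grab_frame("side")[:,:,::-1];a=vision.grab_frame("top")[:,:,::-1]
o=np.zeros((450,800,3),np.uint8);o[:,:400]=cv2.resize(a[140:230,140:220],(400,450),interpolation=2);o[:,400:]=cv2.resize(b[195:330,195:315],(400,450),interpolation=2)
cv2.imwrite("pics/c8.png",o)
p=np.array([523.4,289.8]);
th=0.145
for t in(0,.05,.1):
  d=np.array([np.sin(th-t),-np.cos(th-t)]);print(t,[np.round((np.array(proj("side",[*(p+d*r),z]))-[195,195])*[400/120,450/135],1)+[400,0] for r,z in((95.5,147),(196,105))],[np.round((np.array(proj("top",[*(p+d*r),z]))-[140,140])*5,1) for r,z in((95.5,147),(196,105))])
```

```text
t 21.17 pos [503.  262.1 176.6] tool delta [-12.4 -66.2  59.3] toolx [-0.973  0.229 -0.   ] tooly [0.229 0.973 0.004] F [-0.55  0.57  0.67] open -0.001 gf 0.0
0 [array([600.2, 181.2]), array([581. , 106.1])] [array([165.7, 198.1]), array([368.6, 177.4])]
0.05 [array([608.1, 180.6]), array([595.3, 104.9])] [array([166.7, 207.4]), array([370.8, 195.6])]
0.1 [array([615.9, 180.2]), array([609.6, 104.3])] [array([167.3, 216.6]), array([372.1, 213.9])]
```

View pics/c8.png

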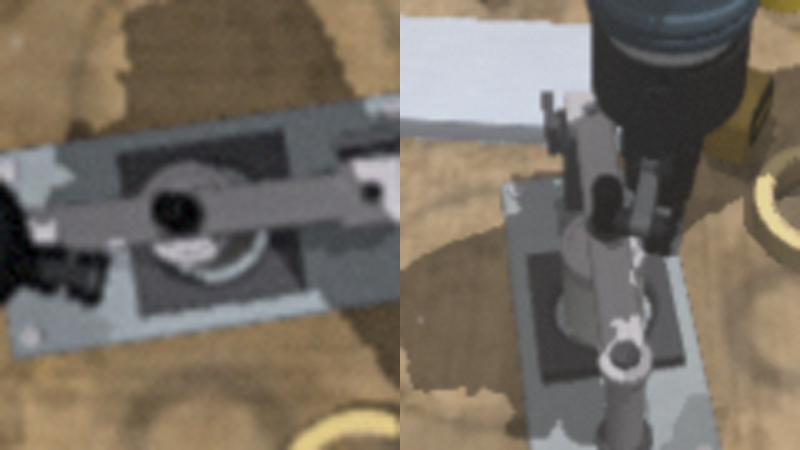

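The bar is still about 0.04 rad open: hole at crop (371,190), with a gap to the lug, and knob at (173,206). Pushing from the robot side.

>>> servo_tool([
  [-7,-33,0],
  [-7.5,-32,0],
  [0,0,0],
  [0,0,25],
  [0,0,25],
], claw=[0,0,0,0,0], turn=[0,0,0,0,0])

```text
clock: 21.68
eef_pos: [503.7, 188.8, 127.0]
eef_rot: [0.002, 0.12, 0.993, 0.001]
force: [0.8, 1.1, 0.0]
opening: 0.001
gripper_force: 0.0
```

>>> servo_tool([
  [0,0,9],
  [0,0,0],
  [0,0,0],
  [-4,1,0],
  [0,0,0],
], claw=[0,0,0,0,0], turn=[0,0,0,0,0])

```text
clock: 22.1
eef_pos: [508.2, 190.4, 118.7]
eef_rot: [0.001, 0.118, 0.993, 0.001]
force: [0.4, 1.2, 0.2]
opening: 0.004
gripper_force: 0.0
```

>>> servo_tool([
  [-4,1,0],
  [0,0,0],
  [0,0,0],
  [0,0,0],
], claw=[0,0,0,0], turn=[0,0,0,0])

```text
clock: 22.43
eef_pos: [510.7, 190.2, 117.5]
eef_rot: [0.0, 0.118, 0.993, 0.0]
force: [-0.5, -0.1, 0.3]
opening: -0.002
gripper_force: 0.0
```

Shifting 4 mm in y for a centred contact, then pushing on.

>>> servo_tool([
  [-2,5,0],
  [0,0,0],
  [0,0,0],
  [0,0,0],
], claw=[0,0,0,0], turn=[0,0,0,0])

```text
clock: 22.77
eef_pos: [513.6, 195.1, 117.3]
eef_rot: [-0.0, 0.118, 0.993, 0.0]
force: [-0.7, -0.1, 0.5]
opening: -0.004
gripper_force: 0.5
```

>>> servo_tool([
  [-2,0.5,0],
  [0,0,0],
  [0,0,0],
  [0,0,0],
], claw=[0,0,0,0], turn=[0,0,0,0])

```text
clock: 23.1
eef_pos: [515.0, 195.1, 117.2]
eef_rot: [-0.001, 0.118, 0.993, 0.0]
force: [-4.8, 2.3, 1.9]
opening: 0.002
gripper_force: 2.6
```

>>> servo_tool([
  [-2,0.5,0],
  [0,0,0],
  [0,0,0],
  [0,0,0],
], claw=[0,0,0,0], turn=[0,0,0,0])

```text
clock: 23.43
eef_pos: [515.1, 195.2, 117.0]
eef_rot: [-0.003, 0.118, 0.993, -0.0]
force: [-10.8, 2.9, 8.0]
opening: -0.001
gripper_force: 5.3
```

>>> servo_tool([
  [-2,0.5,0],
  [0,0,0],
  [0,0,0],
  [0,0,0],
], claw=[0,0,0,0], turn=[0,0,0,0])

```text
clock: 23.77
eef_pos: [515.1, 195.3, 116.8]
eef_rot: [-0.004, 0.117, 0.993, -0.001]
force: [-16.5, 1.9, 12.2]
opening: 0.0
gripper_force: 8.0
```

Pushing at 16 N no longer moves the bar, so it is at the stop. Retreating to check.

>>> servo_tool([
  [10,-2,0],
  [10,-2,0],
  [0,0,-30],
  [0,0,-40],
  [0,0,-40],
], claw=[0,0,0,0,0], turn=[0,0,0,0,0])

```text
clock: 24.18
eef_pos: [498.9, 194.4, 228.0]
eef_rot: [-0.0, 0.119, 0.993, -0.001]
force: [1.1, 0.9, -0.2]
opening: 0.001
gripper_force: 0.0
```

>>> servo_tool([
  [0,-40,-10],
  [0,-40,0],
  [0,-40,0],
  [0,-40,0],
  [0,-40,0],
], claw=[0,0,0,0,0], turn=[0,0,0,0,0])

```text
clock: 24.6
eef_pos: [452.1, -1.3, 237.6]
eef_rot: [0.001, 0.118, 0.993, 0.0]
force: [1.0, 0.3, 0.4]
opening: -0.002
gripper_force: 0.0
```

>>> servo_tool([
  [0,-30,0],
  [0,-10,0],
  [0,0,0],
  [0,0,0],
  [0,0,0],
], claw=[0,0,0,0,0], turn=[0,0,0,0,0])

```text
clock: 25.02
eef_pos: [443.9, -36.3, 237.3]
eef_rot: [0.0, 0.117, 0.993, 0.0]
force: [-0.8, 0.4, -0.2]
opening: 0.002
gripper_force: 0.0
```

Run:
```python
from h import *
to([500,195,117])
b=vision.grab_frame("side")[:,:,::-1];a=vision.grab_frame("top")[:,:,::-1]
o=np.zeros((500,800,3),np.uint8);o[:,:500]=cv2.resize(a[140:240,130:230],(500,500),interpolation=2);o[:400,500:]=cv2.resize(b[180:340,195:315],(300,400),interpolation=2)
cv2.imwrite("pics/c9.png",o)
```

```text
t 25.02 pos [443.9 -36.3 237.3] tool delta [ -0.8 237.9 120.5] toolx [-0.973  0.232 -0.001] tooly [0.232 0.973 0.001] F [-0.81  0.38 -0.21] open 0.002 gf 0.0
```

View pics/c9.png

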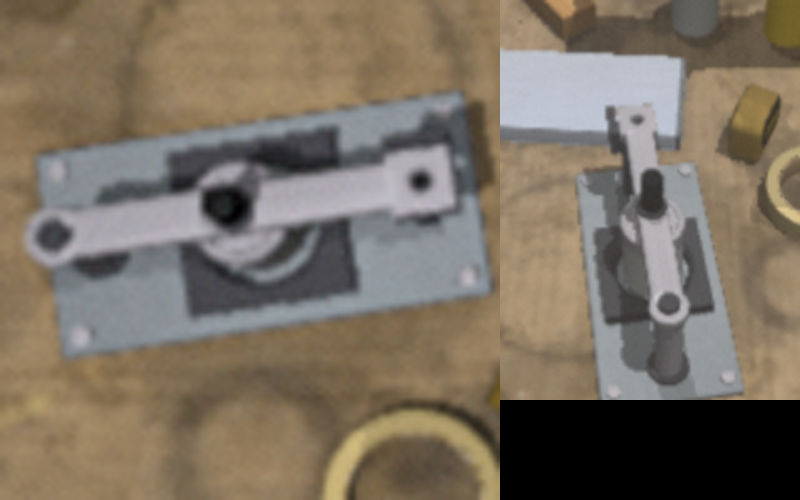

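The bar's hole is now over the hasp's (top px (214,176.2)) and the bar is parallel to the plate edge, with slope 0.150 against 0.147. The can sits upright under it, and the tape measure and roll are where they were. Handing in.

```bash
python3 -c "
from rig import manip
print(manip.job_done())"
```

```text
the job is handed in; nothing more can be done
None
```

The heavier can (about 4.1 N, against 1.2 N for the other) is upright in the cradle recess with the bar shut at its stop. The lighter can stands on the table. The job was handed in at about 25 s; the verdict was not shown to me.

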